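# Seat a tube rack in a shaker nest and clamp it

## Task

Put the loaded tube rack into the nest on the shaker's platform and press it, gently, until you feel it is fully home on the nest floor. Only then swing the hinged hold-down shut over the tube caps, so that it clamps the rack, and let go. Keep the rack upright, do not force anything, and leave the other things on the bench alone.

Things in the scene. Friction and masses are not known exactly. Their poses are not given: they have to be found in the camera images.
- shaker: Bench shaker: white housing 190 (x) x 150 (y) x 52 mm high, metal platform on top. Origin: centre of its underside, on the bench. x points from its control panel (front) to the hold-down's hinge, z up. The drive parks anywhere in its orbit: platform, nest, hinge and hold-down stand up to 6 mm off the places given here in shaker x, and up to 6 mm in y, square to the housing, and do not give way.
- seat (a point): Middle of the nest floor, 70 mm above the bench, for a platform parked mid-orbit (true nest up to 6 mm off in shaker x and in y; height exact). Axes as the shaker's. The nest's rubber floor is 99 mm (x) by 51 mm (y). The rack goes in lengthwise along x, either way round; home, its underside is on this floor. Play: 3 mm in x, 3 mm in y.
- fence (a point): Top inner corner of the two nest fences (mid-orbit place), 49.5 mm to +x and 25.5 mm to +y of seat, 20 mm above the nest floor. Fences 6 mm thick stand along the hinge end (+x) and the left (+y) side. The front (-x) and right (-y) sides have only lips, flat on top, 16 mm wide, 14 mm above the floor. Held against both fences the rack is over the floor and clears the lips and the jaw's top.
- jaw (a point): Spring jaw in the middle of the right (-y) lip, 22 mm long, just below the lip's top; point at its foot, on the nest floor. Its steel face slopes into the nest, from 1 mm inside the lip's edge at the top to 6.5 mm at the foot, and pushes the rack to the left fence. Going down, the rack must push it back: about 8 to 18 N in all, weight included, most at 2 mm from home; it does not sink home by itself.
- rack_center (a point): Centre of the loaded tube rack, 43 mm above its underside (half-way up). White plastic, 96 mm long (its x) x 48 mm wide (y) x 64 mm high, z up; eight capped tubes in two rows, cap tops 86 mm above the underside. 0.28 to 0.46 kg. Smooth side panels from 26 to 64 mm above the underside can be pinched across the 48 mm width. Stands on the bench.
- clamp (a joint): Angle of the hold-down, rad: 0 = shut, level, at a hard stop; grows as it opens upward, to 1.95; 1.57 = upright. Flat metal bar 40 mm wide, 5 mm thick; at its free end, 142 mm from the hinge axis, a black round cross-bar handle, 12 mm thick, 72 mm long along shaker y. A friction hinge (0.45 N m) keeps it where it is left.
- hinge (a point): Middle of the hold-down's hinge axis (along shaker y) for a platform parked mid-orbit: 74 mm to +x of the shaker's centre, 170 mm above the bench. Axes as the shaker's. Two hinge posts 62 mm apart over their outsides reach 182 mm above the bench. Shut, the handle lies 142 mm to -x of here. A sprung pad (2 N per mm) under the bar is pressed in 2 mm by the caps of a rack that is home; else it cannot shut.
- strips: White jar with a black cap, 40 mm diameter, 95 mm tall; origin at the centre of its underside. A bystander.
- weight: Brass balance weight with a knob, 32 mm diameter, 42 mm tall; origin at the centre of its underside. A bystander.
- beaker: Glass beaker, 64 mm diameter, 75 mm tall; origin at the centre of its underside. A bystander.

How it is judged:
By the outcome, as a careful person would: the job done as asked, in the order asked, and still so for the second after the job is handed in, with the robot touching nothing.
It also fails if it takes over 72 s, if anything falls off the work surface, if the arm or the gripper's body presses on something with over 40 N, if the wrist force passes 120 N, or if a joint passes its speed limit or range.

## Robot

A 7-joint arm with a two-finger parallel gripper is mounted at the origin on the work surface. World frame = base frame: x ahead of the robot, y to its left, z up, the work surface at z = 0. Lengths are in mm, angles in degrees, forces in N, time in s.
With the tool pointing down it reaches from about 425 to 925 mm from the base axis. Payload 6.8 kg.
Tool frame: the origin (TCP) lies at the centre of the arm's flange, where the gripper is bolted on; the fingertips stand 182 mm ahead of it and the grasp point (between the pads) lies 163 mm ahead of it (bot.tcp_to_grasp is the distance from the TCP to the grasp point, in mm); z points along the fingers, y is the line along which they close (so a half turn about z gives the same grasp; the last joint's range is limited). The gripper opens to 88 mm and grips with 3 to 60 N. Pads are 20 mm wide; open, the fingers measure 115 mm over their backs; the gripper's body (75 mm by 178 mm) begins 61 mm behind the grasp point.
Start: joints at [-83.199, 27.33, 1.283, 89.118, -0.659, 63.558, -4.761], TCP at [151.777, 657.728, 404.664] pointing down, gripper open.
Joint ranges: [-169.35, 169.35], [-19.33, 120.38], [-80.79, 83.38], [13.8, 139.57], [-78.32, 258.32], [9.67, 109.79], [-169.56, 169.56]. Speed limits (degrees/s): [136.94, 136.94, 180, 180, 180, 180, 180].

## Interface

Orientations are given as [roll, pitch, yaw] about the fixed x, y, z axes, in that order (R = Rz(yaw) Ry(pitch) Rx(roll)).
In Python, from workcell import bot gives the robot as it stands.
- The arm moves only by the tool drive_tool, never from a script. Its argument "series" is a list of rows, each a list of 6 numbers: the shift along the tool's x, y, z in mm, then the turn, a rotation vector about the tool's x, y, z in degrees. A call has 1 to 12 rows; each row is the pose to reach, as a shift and turn from the pose commanded when the call began, along the tool's axes at that moment; what a row does not reach only later rows make up. A row lasts 1/12 s, in which the tool goes at most 41.7 mm and 7.16 degrees, less where a joint would pass 70% of its speed; a pose out of reach is approached as far as the arm can. A call with a gripper value outside its range is refused whole. "hand" is the gripper command: -1 is shut, 1 is fully open, values between are in proportion, set as the call begins (left out, the last holds). The fingers move at their own pace and stop on an object; "squeeze" is the grip in N (left out, the last holds). Time passes only in rows, so rows that repeat a pose let the fingers close. It gives the time, the measured TCP pose, the force, the opening and the grip force at its end, in the units of the state.
- bot.observe(): the state, without advancing time (a new reading comes with each control period).
- bot.read_camera(name): name is "scene" or "top" or "wrist"; returns the picture (384x512x3 uint8, blue, green, red); there is no depth.
- bot.camera_params(name): a dict with "K" (3x3 intrinsics, pixels), "xyz" and "orientation" of the camera in the world; the wrist camera has in their place "hand_eye" (4x4, takes a point from camera to tool coordinates, whose origin is the TCP and whose axes are the flange's). Camera axes: x right, y down, z forward; pixel columns grow to the right and rows downward; lengths in mm; the calibration is good to about 2 mm. A picture is of the moment at which its call begins: read the wrist's pose just before it. camera_params takes no time and is no camera call.
- bot.finish_job(): hands the job in; it is judged then, once.
Trained networks look in the newest picture that a camera, given by its name, has taken for a name from the list of things; names that differ only in an ending like _2 or _b are one class to them, and where a whole thing is asked for, a point or a joint stands for the part that bears it (a point fixed in the world has none). Each returns a list of dicts, best first, with "score" (0 to 1); they miss things now and then, are a little off and sometimes report something else, mostly with a low value. They report only what shows in the picture. A call takes as long as a camera call.
- bot.recognise(camera, name): "rect" ([left, top, width, height] in pixels, round what is visible of it).
- bot.place_of(camera, name): "xy" ([column, row] in pixels: a listed point, or the origin of a listed thing).
The state is a dict: "time_s": time; "joint_pos": joint angles; "joint_vel": joint speeds; "joint_torque": joint torques, N m; "tool_pos": TCP position; "orientation": TCP orientation; "contact_force": force on the tool from outside, world axes, zero at the start; "moment": the same for the moment, N m; "gripper_width": finger opening in mm; "gripper_force": force on a finger pad.
Only numpy, scipy, OpenCV 4.12 (cv2) and the standard library are available. Lean on these libraries where they do the work, as an engineer would, in place of code of your own. Each camera call takes 0.05 s, during which the arm holds its last target. There are 200 camera calls.

## Working session

There is one attempt and no reset: what is moved stays moved. The work goes in short steps, Python scripts to look and compute and a tool call to move; the robot and the scene stay as the last step left them, time stands still between calls to the robot, and variables do not carry over. Pictures are saved under pics/ and viewed, at most 10 in all, crops included, and the job is handed in when it is done.

Besides the shell and the picture viewer there is one more tool, called after "Call:" by a JSON object that holds its "fn" and its "kwargs". drive_tool: Moves the arm, as the interface text tells. Its arguments: {"type":"object","properties":{"series":{"type":"array","items":{"type":"array","items":{"type":"number"}}},"hand":{"type":"number"},"squeeze":{"type":"number"}},"required":["series"]}

```bash
mkdir -p pics; ls; cat > h.py <<'E'
import numpy as np, cv2
from scipy.spatial.transform import Rotation as R
from workcell import bot
def rot(o): return R.from_euler('xyz',o,degrees=True).as_matrix()
def cam(n,s=None):
    p=bot.camera_params(n); K=np.array(p['K'])
    if 'hand_eye' in p:
        s=s or bot.observe(); H=np.array(p['hand_eye']); T=rot(s['orientation'])
        return K,T@H[:3,:3],T@H[:3,3]+np.array(s['tool_pos'])
    return K,rot(p['orientation']),np.array(p['xyz'])
def ray(n,uv,z,s=None):
    K,Rc,t=cam(n,s); d=Rc@np.linalg.inv(K)@np.array([*uv,1.]); return t+d*(z-t[2])/d[2]
def proj(n,P,s=None):
    K,Rc,t=cam(n,s); q=K@(Rc.T@(np.array(P,float)-t)); return q[:2]/q[2]
E
python3 - <<'E'
from h import *
print(bot.observe())
ims=[]
for n in('scene','top','wrist'):
    im=bot.read_camera(n); cv2.imwrite(f'pics/{n}0.png',im); print(n,bot.camera_params(n))
    ims.append(im)
    Z=dict(shaker=0,seat=70,fence=90,jaw=70,rack_center=43,hinge=170,strips=0,weight=0,beaker=0)
    for k,z in Z.items():
        for d in bot.place_of(n,k)[:2]: print(n,k,np.round(d['xy'],1),round(d['score'],2),ray(n,d['xy'],z).round(1) )
cv2.imwrite('pics/st.png',np.hstack(ims[:2])[:, :] if 0 else cv2.resize(np.vstack(ims[:2]),(400,600)))
E
```

```text
pics
{'time_s': 0.0, 'joint_pos': array([-83.19918777,  27.37353506,   1.27870197,  89.17613575,
        -0.65736488,  63.55906886,  -4.76199962]), 'joint_vel': array([-0.05559293, -0.07037013,  0.0220651 ,  0.0603446 ,  0.07461151,
        0.08298479, -0.00567452]), 'joint_torque': array([ 6.31362545e-04, -5.82854927e+01,  1.53455123e+00, -2.72608280e+01,
       -5.43914165e-02,  1.69022981e-02,  1.44693408e-04]), 'tool_pos': array([151.70060303, 657.4539656 , 403.72351552]), 'orientation': array([-1.79898928e+02,  8.23562140e-03,  1.67007873e+02]), 'contact_force': array([-0.43330969, -0.15056704,  0.18021274]), 'moment': array([-0.02421695, -0.02381916,  0.02335551]), 'gripper_force': 0.0, 'gripper_width': 88.14639268336465}
scene {'K': array([[446.21192109,   0.        , 261.47582836],
       [  0.        , 446.21192109, 195.77851076],
       [  0.        ,   0.        ,   1.        ]]), 'xyz': array([1579.6440246 ,   -2.30256075,  908.96871715]), 'orientation': array([-128.47163114,   -0.72521975,   90.84598609])}
scene shaker [202.2 209.3] 0.61 [ 509.7 -193.1    0. ]
scene seat
[... 1212 characters left out ...]
 0.7 [682.9  25.    0. ]
top strips [411.1 239.6] 0.3 [ 491.2 -370.4    0. ]
top weight [411.2 237.3] 0.64 [ 497.2 -370.9    0. ]
top beaker [124.7 246.7] 0.82 [473.2 369.3   0. ]
wrist {'K': array([[293.5175925 ,   0.        , 251.47312062],
       [  0.        , 293.5175925 , 193.03828585],
       [  0.        ,   0.        ,   1.        ]]), 'hand_eye': array([[ 3.95193552e-04, -9.60290706e-01, -2.79001081e-01,
         7.66213582e+01],
       [ 9.99999898e-01,  3.18310689e-04,  3.20868703e-04,
         1.70005271e-01],
       [-2.19318207e-04, -2.79001179e-01,  9.60290734e-01,
         1.97675430e+01],
       [ 0.00000000e+00,  0.00000000e+00,  0.00000000e+00,
         1.00000000e+00]])}
```

View pics/scene0.png

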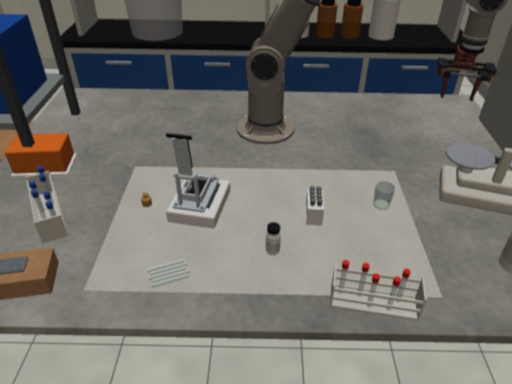

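View pics/top0.png

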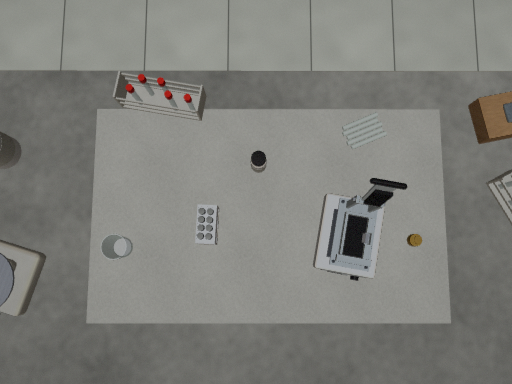

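Scene: the shaker is at about px (200,200) in the scene picture and (352,236) in the top picture. Its hinge points to world +x, yaw about -10°, with the hold-down open. The rack is at (206,225) in top, nearly aligned with world x. Next I'll go above the rack.

```bash
cat >> h.py <<'E'
def row(pos,yaw,s=None):
    "row to a world TCP pose, pointing down (roll 180)"
    s=s or bot.observe(); T=rot(s['orientation']); p=T.T@(np.array(pos,float)-s['tool_pos'])
    w=R.from_matrix(T.T@rot([180,0,yaw])).as_rotvec(degrees=True); print('ROW',p.round(1),w.round(2))
E
python3 - <<'E'
from h import *
row([525,150,404],178)
im=cv2.imread('pics/top0.png'); cv2.imwrite('pics/c0.png',cv2.resize(im[165:295,300:440],None,fx=4,fy=4,interpolation=2))
E
```

```text
ROW [-477.8 -410.8    0.6] [ -0.    -0.   -10.99]
```

View pics/c0.png

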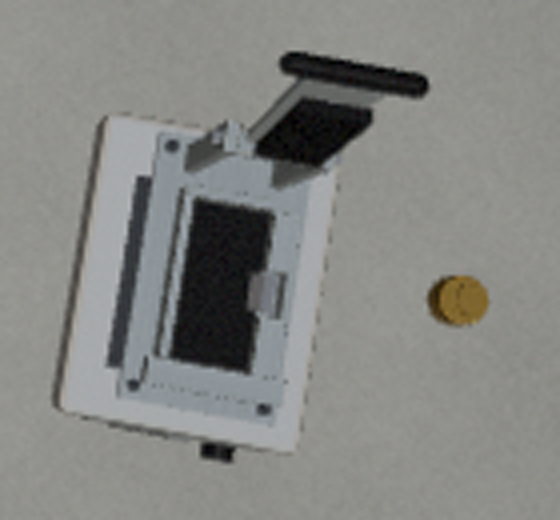

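The crop shows the dark nest floor centred near (222,285), the jaw on the right, fences left and top, and the clamp leaning back open (upper right).

Call:
{"fn": "drive_tool", "kwargs": {"series": [[-40,-34,0,0,0,-1],[-80,-68,0,0,0,-2],[-120,-102,0,0,0,-3],[-160,-136,0,0,0,-4],[-200,-170,0,0,0,-5],[-240,-205,0,0,0,-6],[-270,-232,0,0,0,-7],[-300,-258,0,0,0,-8],[-330,-284,0,0,0,-9],[-360,-310,0,0,0,-10],[-390,-336,0,0,0,-11],[-420,-360,0,0,0,-11]], "hand": 1}}

```text
time_s: 2.5
tool_pos: [448.8, 253.1, 405.1]
orientation: [180.0, 0.0, 178.1]
contact_force: [0.8, 0.4, 0.2]
gripper_width: 87.8
gripper_force: 0.0
```

Call:
{"fn": "drive_tool", "kwargs": {"series": [[-20,-25,0,0,0,0],[-40,-44,0,0,0,0],[-47,-61,0,0,0,0],[-47,-61,0,0,0,0],[-47,-61,0,0,0,0],[-47,-61,0,0,0,0]]}}

```text
time_s: 3.0
tool_pos: [492.3, 193.6, 404.7]
orientation: [180.0, -0.0, 178.1]
contact_force: [0.7, 0.1, -0.4]
gripper_width: 87.7
gripper_force: 0.0
```

```bash
python3 - <<'E'
from h import *
s=bot.observe(); print(s['time_s'],s['tool_pos'],s['orientation'],s['contact_force'])
im=bot.read_camera('wrist'); cv2.imwrite('pics/w1.png',im)
for d in bot.place_of('wrist','rack_center')[:2]: print(d, ray('wrist',d['xy'],43,s))
g=ray('wrist',bot.place_of('wrist','rack_center')[0]['xy'],43,s)
E
```

```text
3.0 [492.34427773 193.56904015 404.65104402] [ 1.79959516e+02 -2.06791639e-02  1.78081196e+02] [ 0.70030432  0.08808616 -0.37672198]
{'xy': [218.6, 202.2], 'score': 0.82} [525.30347412 152.78501127  43.        ]
```

View pics/w1.png

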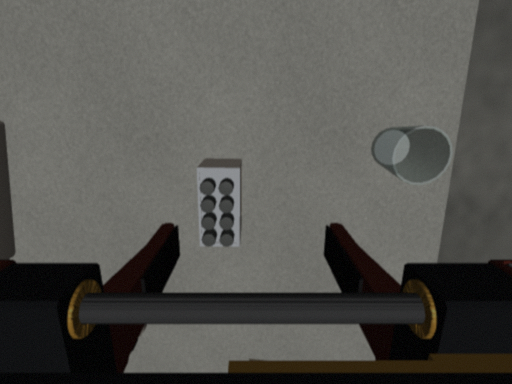

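The rack is upright and clear at px (219,205), almost square with the image. The beaker is well off to the right. Next I'll get its yaw from the top-face contour.

```bash
python3 - <<'E'
from h import *
s=bot.observe(); im=cv2.imread('pics/w1.png'); g=cv2.cvtColor(im,6)
m=(g>150).astype(np.uint8); m[:, :150]=0; m[:,320:]=0; m[280:]=0
m=cv2.morphologyEx(m,cv2.MORPH_CLOSE,np.ones((3,3)))
c=max(cv2.findContours(m,0,2)[0],key=cv2.contourArea)[:,0]
print(c.min(0),c.max(0))
P=np.array([ray('wrist',p,64,s)[:2] for p in c],np.float32)
r=cv2.minAreaRect(P); print(r)
row([r[0][0],r[0][1],300],178.1)
E
```

```text
Traceback (most recent call last):
ValueError: max() iterable argument is empty
```

```bash
python3 - <<'E'
from h import *
s=bot.observe(); im=cv2.imread('pics/w1.png'); g=cv2.cvtColor(im,6)
print(g[165:250:12,190:250:6])
roi=g[140:256,180:260]; t,_=cv2.threshold(roi,0,255,8); t=max(t,125); print(t)
m=np.zeros_like(g); m[140:256,180:260]=(roi>t)
m=cv2.morphologyEx(m,cv2.MORPH_CLOSE,np.ones((3,3)))
c=max(cv2.findContours(m,0,2)[0],key=cv2.contourArea)[:,0]
print(c.min(0),c.max(0))
P=np.array([ray('wrist',p,64,s)[:2] for p in c],np.float32)
r=cv2.minAreaRect(P); print(r)
row([r[0][0],r[0][1],300],178.1)
E
```

```text
[[111 115  70  71  70  69  69  70  68 114]
 [117 122 141 107 144 141 115 142 142 113]
 [105 116  66  68  79  64  68  79 143 110]
 [114 111  60  70  19  72  72  22 144 113]
 [113 114 141  38  90 144  39 120 143 111]
 [112 108  73  65  77  78  65  77 138 113]
 [118 113  82  67  43  76  70  38 137 114]
 [109 114 114 115 112 114 111 114 112 110]]
125
[197 168] [239 246]
((526.2925415039062, 154.94741821289062), (47.69733810424805, 95.5423583984375), 87.50230407714844)
ROW [-35.3 -37.9 104.6] [ 0.03 -0.02  0.06]
```

Call:
{"fn": "drive_tool", "kwargs": {"series": [[-18,-19,20,0,0,0.3],[-35,-37.5,50,0,0,0.6],[-35,-37.5,85,0,0,0.6],[-35,-37.5,115,0,0,0.6],[-35,-37.5,140,0,0,0.6],[-35,-37.5,160,0,0,0.6],[-35,-37.5,175,0,0,0.6],[-35,-37.5,187,0,0,0.6],[-35,-37.5,193.5,0,0,0.6],[-35,-37.5,193.5,0,0,0.6],[-35,-37.5,193.5,0,0,0.6],[-35,-37.5,193.5,0,0,0.6]]}}

```text
time_s: 4.15
tool_pos: [527.1, 154.0, 212.1]
orientation: [180.0, 0.1, 177.4]
contact_force: [-0.4, -0.3, 0.5]
gripper_width: 88.1
gripper_force: 0.0
```

Call:
{"fn": "drive_tool", "kwargs": {"series": [[0,0,0,0,0,0],[0,0,0,0,0,0],[0,0,0,0,0,0],[0,0,0,0,0,0],[0,0,0,0,0,0],[0,0,0,0,0,0],[0,0,0,0,0,0],[0,0,0,0,0,0],[0,0,0,0,0,0],[0,0,0,0,0,0]], "hand": -1, "squeeze": 30}}

```text
time_s: 4.98
tool_pos: [526.6, 153.9, 211.2]
orientation: [180.0, 0.0, 177.4]
contact_force: [-0.4, 0.0, 1.7]
gripper_width: 47.9
gripper_force: 30.0
```

Call:
{"fn": "drive_tool", "kwargs": {"series": [[0,0,-10,0,0,0],[0,0,-40,0,0,0],[0,0,-80,0,0,0],[0,0,-120,0,0,0],[0,-10,-155,0,0,0],[2,-40,-180,0,0,1],[4,-75,-189,0,0,2],[6,-110,-189,0,0,3],[8,-145,-189,0,0,4],[10,-180,-189,0,0,5],[11,-215,-189,0,0,6],[11,-235,-189,0,0,6.4]]}}

```text
time_s: 5.98
tool_pos: [503.2, -85.0, 400.5]
orientation: [-179.9, -0.0, 170.7]
contact_force: [0.7, -0.3, -3.2]
gripper_width: 47.6
gripper_force: 30.0
```

Call:
{"fn": "drive_tool", "kwargs": {"series": [[0,0,0,0,0,0],[0,0,0,0,0,0],[0,0,0,0,0,0],[0,0,0,0,0,0],[0,0,0,0,0,0],[0,0,0,0,0,0]]}}

```text
time_s: 6.48
tool_pos: [505.0, -79.5, 400.0]
orientation: [180.0, -0.0, 171.1]
contact_force: [0.2, -0.9, -2.8]
gripper_width: 47.8
gripper_force: 30.0
```

```bash
python3 - <<'E'
from h import *
s=bot.observe(); print(s['time_s'],s['tool_pos'],s['orientation'],s['contact_force'],s['gripper_width'])
im=bot.read_camera('wrist'); cv2.imwrite('pics/w2.png',im)
Z=dict(shaker=0,seat=70,fence=90,jaw=70,rack_center=211,hinge=170,strips=0,weight=0)
for k,z in Z.items():
  for d in bot.place_of('wrist',k)[:2]: print(k,np.round(d['xy'],1),round(d['score'],2),ray('wrist',d['xy'],z,s).round(1) )
cv2.imwrite('pics/w2b.png',cv2.resize(im,(800,600),interpolation=2))
E
```

```text
6.4833 [505.04835569 -79.51927419 400.03346284] [ 1.79991700e+02 -2.38711566e-02  1.71117304e+02] [ 0.17689025 -0.856693   -2.83184581] 47.84862076551639
shaker [159.8 178.4] 0.55 [ 499.6 -201.7    0. ]
seat [140.7 193.4] 0.63 [ 500.  -201.8   70. ]
fence [160.5 246.3] 0.9 [ 556.9 -187.4   90. ]
jaw [122.8 192.1] 0.71 [ 495.5 -220.9   70. ]
rack_center [249.1 248.4] 0.95 [513.9 -82.2 211. ]
weight [ 35.5 187.7] 0.86 [ 486.4 -369.5    0. ]
```

View pics/w2b.png

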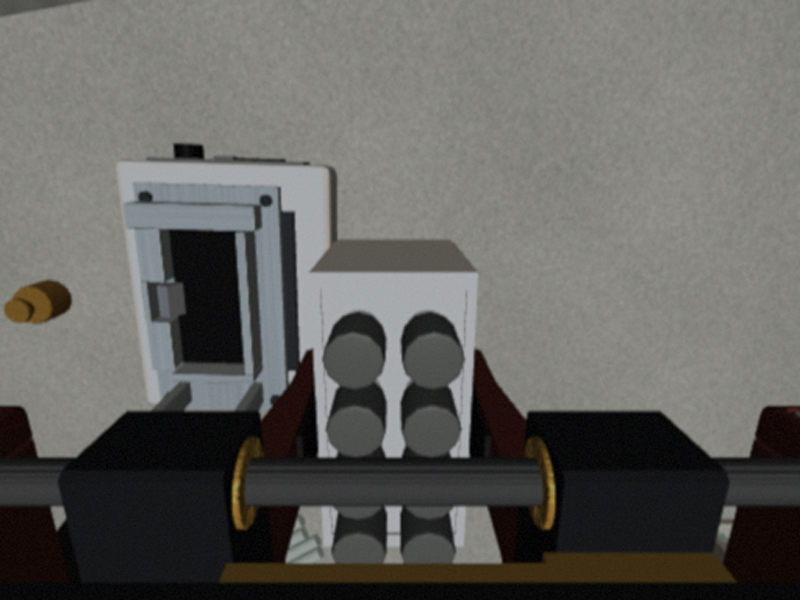

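```bash
python3 - <<'E'
import cv2
im=cv2.imread('pics/w2.png')[115:255,70:200]
cv2.imwrite('pics/c2.png',cv2.convertScaleAbs(cv2.resize(im,None,fx=4.2,fy=4.2,interpolation=2),alpha=1.5))
E
```

```text
(no output)
```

View pics/c2.png

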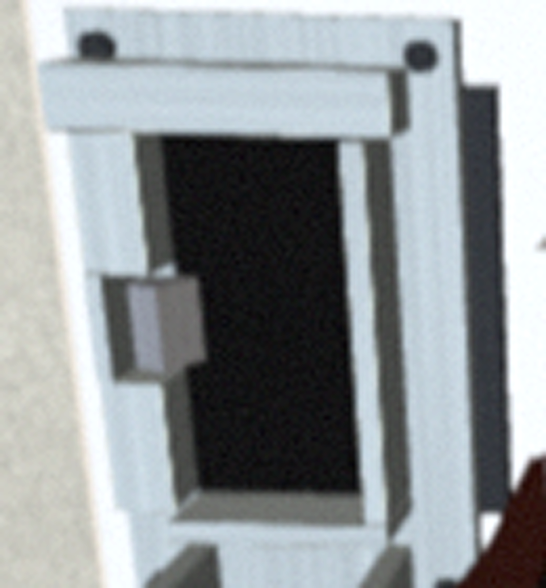

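The crop shows the nest clearly: right lip edge (137,133)→(175,520), left fence inner top edge (338,140)→(363,522), front lip edge at row ~134, and hinge fence top edge at row ~523. I'll fit the nest pose to these.

```bash
cat > fit.py <<'E'
from h import *
from scipy.optimize import least_squares
s=dict(tool_pos=np.array([505.05,-79.52,400.03]),orientation=[179.99,-.02,171.12])
E=[((137,133),84,'y',-25.5),((175,520),84,'y',-25.5),((338,142),90,'y',25.5),((363,522),90,'y',25.5),((65,131),84,'x',-49.5),((385,138),84,'x',-49.5),((190,521),90,'x',49.5),((365,524),90,'x',49.5),((205,492),70,'x',49.5),((355,494),70,'x',49.5)]
W=[ray('wrist',(70+p[0]/4.2-.4,115+p[1]/4.2-.4),z,s)[:2] for p,z,_,_ in E]
def f(v):
    a=np.radians(v[2]); o=[]
    for w,e in zip(W,E):
        d=w-v[:2]; o.append((d@[np.cos(a),np.sin(a)] if e[2]=='x' else d@[-np.sin(a),np.cos(a)])-e[3])
    return o
r=least_squares(f,[500,-202,-9]); print(r.x.round(2),np.round(r.fun,1))
E
python3 fit.py; python3 - <<'E'
from h import *
s=bot.observe()
# rack edges as held: rows
print(proj('wrist',[506,-79.5,400-211+64],s))
E
```

```text
[ 495.62 -206.01  -10.62] [ 0.8 -0.4 -0.2 -0.2  0.6 -0.1 -0.2 -0.8  0.6 -0. ]
[253.51563335 272.29132617]
```

```bash
python3 - <<'E'
from h import *
a=np.radians(-10.6); ex=np.array([np.cos(a),np.sin(a)]); ey=np.array([-ex[1],ex[0]]); c=np.array([495.6,-206.0])
for th in (1.4,1.5,1.57,1.7,1.8,1.95):
    P=np.r_[c+ex*(74-142*np.cos(th)),170+142*np.sin(th)]
    print(th,proj('top',P).round(1),proj('scene',P).round(1))
print('seen top ~(388.3,183.7), scene ~(178,137)')
s=bot.observe()
row(np.r_[c+ex*-3+ey*-3,313],169.4)
print('tool axes at 169.4 in nest: x_t=-ex, y_t=+ey')
E
```

```text
1.4 [384.  205.8] [184.2 128.4]
1.5 [385.4 198.5] [182.3 130.4]
1.57 [386.2 193.4] [181.  132.2]
1.7 [387.4 184.1] [178.7 136.2]
1.8 [388.1 177.3] [176.9 139.8]
1.95 [388.7 167.7] [174.4 146.1]
seen top ~(388.3,183.7), scene ~(178,137)
ROW [  -7.3 -128.3   87.1] [ 0.  -0.   1.6]
tool axes at 169.4 in nest: x_t=-ex, y_t=+ey
```

Call:
{"fn": "drive_tool", "kwargs": {"series": [[-2,-25,0,0,0,0.6],[-4,-60,0,0,0,1.2],[-6,-95,0,0,0,1.7],[-7,-120,8,0,0,1.7],[-7,-128.5,25,0,0,1.7],[-7,-128.5,45,0,0,1.7],[-7,-128.5,65,0,0,1.7],[-7,-128.5,80,0,0,1.7],[-7,-128.5,87,0,0,1.7],[-7,-128.5,87,0,0,1.7],[-7,-128.5,87,0,0,1.7],[-7,-128.5,87,0,0,1.7]]}}

```text
time_s: 7.93
tool_pos: [492.3, -208.8, 314.1]
orientation: [-180.0, 0.1, 169.3]
contact_force: [-0.6, -0.0, -2.7]
gripper_width: 47.7
gripper_force: 30.0
```

```bash
cat > st.py <<'E'
from h import *
a=np.radians(-10.6); ex=np.array([np.cos(a),np.sin(a)]); ey=np.array([-ex[1],ex[0]]); c=np.array([495.6,-206.0])
s=bot.observe(); d=s['tool_pos'][:2]-c; f=s['contact_force']
print(round(s['time_s'],2),'nest x,y',(d@ex).round(2),(d@ey).round(2),'bottom',(s['tool_pos'][2]-211.2-70).round(2),'ori',np.round(s['orientation'],2),'F nest',(f[:2]@ex).round(2),(f[:2]@ey).round(2),f[2].round(2),'M',s['moment'].round(2),'w',s['gripper_width'].round(1))
E
python3 st.py; python3 - <<'E'
from h import *
im=bot.read_camera('wrist'); cv2.imwrite('pics/w3.png',cv2.resize(im,(800,600),interpolation=2))
E
```

```text
Traceback (most recent call last):
  File "st.py", line 4, in <module>
    print(round(s['time_s'],2),'nest x,y',(d@ex).round(2),(d@ey).round(2),'bottom',(s['tool_pos'][2]-211.2-70).round(2),'ori',np.round(s['orientation'],2),'F nest',(f[:2]@ex).round(2),(f[:2]@ey).round(2),f[2].round(2),'M',s['moment'].round(2),'w',s['gripper_width'].round(1))
                                                                                                                                                                                                                                                       ^^^^^^^^^^^^^^^^^^^^^^^^
AttributeError: 'float' object has no attribute 'round'
```

View pics/w3.png

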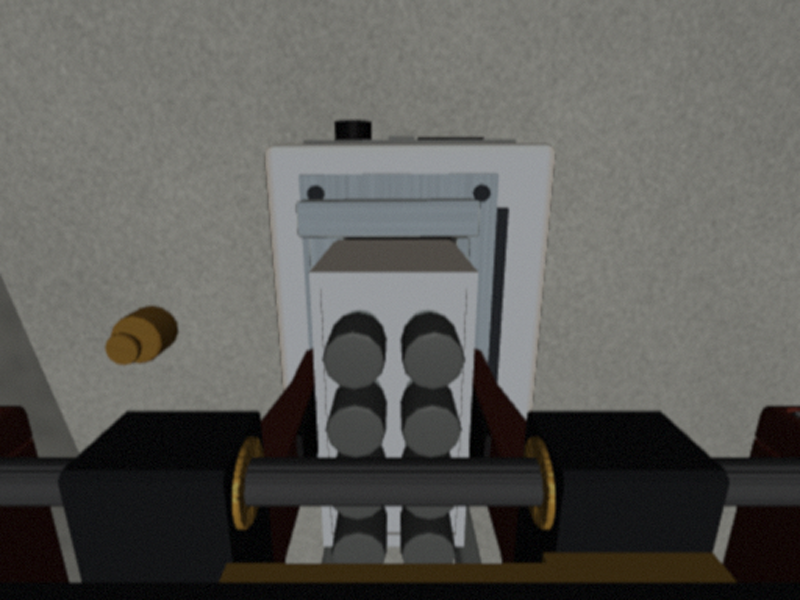

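The rack hangs above the nest, square to it; the front lip edge is at row ~236 and the rack front at ~240–270. Next I'll descend to 17 mm above the floor, between fence top and lip top.

Call:
{"fn": "drive_tool", "kwargs": {"series": [[0,0,3,0,0,0],[0,0,7,0,0,0],[0,0,11,0,0,0],[0,0,14,0,0,0],[0,0,15.5,0,0,0],[0,0,15.5,0,0,0],[0,0,15.5,0,0,0],[0,0,15.5,0,0,0]]}}

```text
time_s: 8.65
tool_pos: [491.8, -208.6, 297.7]
orientation: [-180.0, 0.0, 169.3]
contact_force: [0.5, 0.3, -3.2]
gripper_width: 47.6
gripper_force: 30.0
```

```bash
sed -i "s/s\['gripper_width'\].round(1)/round(s['gripper_width'],1)/" st.py; python3 st.py
```

```text
8.65 nest x,y -3.23 -3.29 bottom 16.5 ori [-180.     0.   169.3] F nest 0.49 0.36 -3.2 M [-0.02  0.01 -0.01] w 47.6
```

Call:
{"fn": "drive_tool", "kwargs": {"series": [[0,0.7,0,0,0,0],[0,1.4,0,0,0,0],[0,2.1,0,0,0,0],[0,2.8,0,0,0,0],[0,3.5,0,0,0,0],[0,3.5,0,0,0,0],[0,3.5,0,0,0,0]]}}

```text
time_s: 9.23
tool_pos: [492.4, -205.0, 297.6]
orientation: [180.0, -0.0, 169.3]
contact_force: [-0.6, -0.5, -3.9]
gripper_width: 48.0
gripper_force: 30.0
```

```bash
python3 st.py
```

```text
9.23 nest x,y -3.29 0.36 bottom 16.43 ori [180.    -0.   169.31] F nest -0.55 -0.57 -3.89 M [-0.02 -0.01 -0.04] w 48.0
```

Call:
{"fn": "drive_tool", "kwargs": {"series": [[0,0.4,0,0,0,0],[0,0.8,0,0,0,0],[0,1.2,0,0,0,0],[0,1.2,0,0,0,0],[0,1.2,0,0,0,0]]}}

```text
time_s: 9.65
tool_pos: [492.5, -204.5, 297.7]
orientation: [-180.0, 0.0, 169.3]
contact_force: [-0.3, -2.9, -3.1]
gripper_width: 47.6
gripper_force: 30.0
```

```bash
python3 st.py
```

```text
9.65 nest x,y -3.29 0.91 bottom 16.5 ori [-1.7995e+02  1.0000e-02  1.6928e+02] F nest 0.21 -2.86 -3.15 M [-0.86  0.13  0.14] w 47.6
```

Left fence felt. Next, the hinge fence.

Call:
{"fn": "drive_tool", "kwargs": {"series": [[-0.7,0,0,0,0,0],[-1.4,0,0,0,0,0],[-2.1,0,0,0,0,0],[-2.8,0,0,0,0,0],[-3.4,0,0,0,0,0],[-3.4,0,0,0,0,0],[-3.4,0,0,0,0,0]]}}

```text
time_s: 10.23
tool_pos: [495.3, -205.0, 297.3]
orientation: [-180.0, -0.1, 169.3]
contact_force: [-3.4, -3.8, -3.7]
gripper_width: 47.8
gripper_force: 30.0
```

```bash
python3 st.py
```

```text
10.23 nest x,y -0.44 0.9 bottom 16.08 ori [-1.7996e+02 -1.0000e-01  1.6929e+02] F nest -2.61 -4.37 -3.66 M [-1.02  0.82  0.21] w 47.8
```

Call:
{"fn": "drive_tool", "kwargs": {"series": [[-0.4,0,0,0,0,0],[-0.8,0,0,0,0,0],[-1.2,0,0,0,0,0],[-1.2,0,0,0,0,0],[-1.2,0,0,0,0,0]]}}

```text
time_s: 10.65
tool_pos: [496.5, -205.2, 297.3]
orientation: [-180.0, -0.1, 169.3]
contact_force: [-3.6, -4.8, -3.5]
gripper_width: 47.7
gripper_force: 30.0
```

```bash
python3 st.py
```

```text
10.65 nest x,y 0.72 0.92 bottom 16.08 ori [-1.7996e+02 -1.1000e-01  1.6929e+02] F nest -2.61 -5.36 -3.51 M [-1.07  0.87  0.26] w 47.7
```

That x force looks like friction along the left fence, so the hinge fence isn't reached yet. I'll ease y slightly and continue.

Call:
{"fn": "drive_tool", "kwargs": {"series": [[0,-0.4,0,0,0,0],[-0.4,-0.4,0,0,0,0],[-0.8,-0.4,0,0,0,0],[-0.8,-0.4,0,0,0,0],[-0.8,-0.4,0,0,0,0]]}}

```text
time_s: 11.07
tool_pos: [497.7, -205.5, 297.5]
orientation: [-180.0, -0.0, 169.3]
contact_force: [-3.4, -3.1, -4.2]
gripper_width: 47.9
gripper_force: 30.0
```

```bash
python3 st.py
```

```text
11.07 nest x,y 1.97 0.85 bottom 16.3 ori [-1.7998e+02 -3.0000e-02  1.6930e+02] F nest -2.77 -3.63 -4.18 M [-1.05  0.83  0.29] w 47.9
```

Call:
{"fn": "drive_tool", "kwargs": {"series": [[-0.4,0,0,0,0,0],[-0.8,0,0,0,0,0],[-0.8,0,0,0,0,0],[-0.8,0,0,0,0,0]]}}

```text
time_s: 11.4
tool_pos: [498.4, -205.7, 297.5]
orientation: [-180.0, -0.0, 169.3]
contact_force: [-3.1, -3.9, -3.2]
gripper_width: 48.0
gripper_force: 30.0
```

```bash
python3 st.py
```

```text
11.4 nest x,y 2.71 0.85 bottom 16.33 ori [-1.7999e+02 -4.0000e-02  1.6930e+02] F nest -2.33 -4.45 -3.2 M [-1.01  0.87  0.34] w 48.0
```

Call:
{"fn": "drive_tool", "kwargs": {"series": [[0,-0.6,0,0,0,0],[-0.4,-0.6,0,0,0,0],[-0.8,-0.6,0,0,0,0],[-0.8,-0.6,0,0,0,0],[-0.8,-0.6,0,0,0,0]]}}

```text
time_s: 11.82
tool_pos: [498.7, -206.0, 297.4]
orientation: [180.0, -0.1, 169.3]
contact_force: [-5.7, -1.7, -1.3]
gripper_width: 48.0
gripper_force: 30.0
```

```bash
python3 st.py
```

```text
11.82 nest x,y 3.09 0.6 bottom 16.22 ori [ 1.7996e+02 -1.3000e-01  1.6930e+02] F nest -5.26 -2.69 -1.3 M [-0.47  1.34  0.21] w 48.0
```

Call:
{"fn": "drive_tool", "kwargs": {"series": [[-0.4,0,0,0,0,0],[-0.8,0,0,0,0,0],[-0.8,0,0,0,0,0],[-0.8,0,0,0,0,0]]}}

```text
time_s: 12.15
tool_pos: [499.1, -206.1, 297.3]
orientation: [179.9, -0.2, 169.3]
contact_force: [-7.6, -2.2, -0.2]
gripper_width: 48.0
gripper_force: 30.0
```

```bash
python3 st.py
```

```text
12.15 nest x,y 3.45 0.57 bottom 16.12 ori [179.95  -0.21 169.3 ] F nest -7.08 -3.58 -0.2 M [-0.33  1.76  0.25] w 48.0
```

Call:
{"fn": "drive_tool", "kwargs": {"series": [[0.6,0,0,0,0,0],[1.2,-0.3,0,0,0,0],[1.2,-0.3,1,0,0,0],[1.2,-0.3,2,0,0,0],[1.2,-0.3,3,0,0,0],[1.2,-0.3,4,0,0,0],[1.2,-0.3,5,0,0,0],[1.2,-0.3,6,0,0,0],[1.2,-0.3,6,0,0,0],[1.2,-0.3,6,0,0,0]]}}

```text
time_s: 12.98
tool_pos: [498.6, -206.0, 291.4]
orientation: [179.9, -0.1, 169.3]
contact_force: [-5.1, -1.2, -1.7]
gripper_width: 47.7
gripper_force: 30.0
```

```bash
python3 st.py
```

```text
12.98 nest x,y 2.92 0.54 bottom 10.22 ori [ 1.7995e+02 -9.0000e-02  1.6931e+02] F nest -4.8 -2.09 -1.72 M [-0.23  1.24  0.15] w 47.7
```

Call:
{"fn": "drive_tool", "kwargs": {"series": [[0.5,0,0,0,0,0],[1,0,0,0,0,0],[1.2,0,0.5,0,0,0],[1.2,0,1,0,0,0],[1.2,0,1.5,0,0,0],[1.2,0,2,0,0,0],[1.2,0,2.5,0,0,0],[1.2,0,3,0,0,0],[1.2,0,3,0,0,0],[1.2,0,3,0,0,0]]}}

```text
time_s: 13.82
tool_pos: [498.1, -205.9, 289.0]
orientation: [180.0, 0.0, 169.3]
contact_force: [-3.8, 2.1, 5.4]
gripper_width: 47.7
gripper_force: 30.0
```

```bash
python3 st.py
```

```text
13.82 nest x,y 2.43 0.53 bottom 7.79 ori [1.7996e+02 4.0000e-02 1.6933e+02] F nest -4.16 1.4 5.37 M [0.69 0.77 0.15] w 47.7
```

Call:
{"fn": "drive_tool", "kwargs": {"series": [[0,0,0.5,0,0,0],[0,0,1,0,0,0],[0,0,1.5,0,0,0],[0,0,2,0,0,0],[0,0,2.5,0,0,0],[0,0,2.5,0,0,0],[0,0,2.5,0,0,0]]}}

```text
time_s: 14.4
tool_pos: [498.1, -205.9, 286.5]
orientation: [180.0, 0.0, 169.3]
contact_force: [-2.8, 2.7, 7.2]
gripper_width: 47.9
gripper_force: 30.0
```

```bash
python3 st.py
```

```text
14.4 nest x,y 2.43 0.55 bottom 5.32 ori [1.7996e+02 4.0000e-02 1.6933e+02] F nest -3.24 2.17 7.19 M [0.73 0.86 0.18] w 47.9
```

Call:
{"fn": "drive_tool", "kwargs": {"series": [[0,0,0.5,0,0,0],[0,0,1,0,0,0],[0,0,1.5,0,0,0],[0,0,2,0,0,0],[0,0,2.5,0,0,0],[0,0,2.5,0,0,0],[0,0,2.5,0,0,0]]}}

```text
time_s: 14.98
tool_pos: [498.1, -205.9, 284.2]
orientation: [180.0, 0.0, 169.3]
contact_force: [-3.2, 2.2, 7.5]
gripper_width: 47.6
gripper_force: 30.0
```

```bash
python3 st.py
```

```text
14.98 nest x,y 2.45 0.56 bottom 2.98 ori [1.7996e+02 4.0000e-02 1.6934e+02] F nest -3.6 1.59 7.54 M [0.84 1.   0.28] w 47.6
```

Call:
{"fn": "drive_tool", "kwargs": {"series": [[0,0,0.4,0,0,0],[0,0,0.8,0,0,0],[0,0,1.2,0,0,0],[0,0,1.6,0,0,0],[0,0,1.6,0,0,0],[0,0,1.6,0,0,0]]}}

```text
time_s: 15.48
tool_pos: [498.1, -205.9, 282.2]
orientation: [180.0, 0.0, 169.3]
contact_force: [-3.0, 4.0, 4.3]
gripper_width: 47.9
gripper_force: 30.0
```

```bash
python3 st.py
```

```text
15.48 nest x,y 2.43 0.59 bottom 1.01 ori [1.7997e+02 4.0000e-02 1.6934e+02] F nest -3.73 3.34 4.26 M [0.93 0.55 0.25] w 47.9
```

Call:
{"fn": "drive_tool", "kwargs": {"series": [[0,0,0.4,0,0,0],[0,0,0.8,0,0,0],[0,0,1.2,0,0,0],[0,0,1.2,0,0,0],[0,0,1.2,0,0,0]]}}

```text
time_s: 15.9
tool_pos: [498.1, -205.9, 281.1]
orientation: [180.0, 0.0, 169.3]
contact_force: [-1.8, 4.5, 7.1]
gripper_width: 48.1
gripper_force: 30.0
```

```bash
python3 st.py
```

```text
15.9 nest x,y 2.43 0.51 bottom -0.06 ori [1.7996e+02 3.0000e-02 1.6932e+02] F nest -2.59 4.11 7.12 M [1.14 0.59 0.12] w 48.1
```

Call:
{"fn": "drive_tool", "kwargs": {"series": [[0,0,0.3,0,0,0],[0,0,0.6,0,0,0],[0,0,0.6,0,0,0],[0,0,0.6,0,0,0]]}}

```text
time_s: 16.23
tool_pos: [498.1, -206.0, 281.1]
orientation: [179.9, 0.0, 169.3]
contact_force: [-3.1, 6.4, 13.4]
gripper_width: 48.1
gripper_force: 30.0
```

```bash
python3 st.py
```

```text
16.23 nest x,y 2.45 0.46 bottom -0.09 ori [1.7994e+02 4.0000e-02 1.6932e+02] F nest -4.2 5.76 13.39 M [1.32 1.11 0.2 ] w 48.1
```

Floor felt: z stopped at 0 and the force is rising steeply. I'll press once more gently to confirm, then release.

Call:
{"fn": "drive_tool", "kwargs": {"series": [[0,0,0.3,0,0,0],[0,0,0.5,0,0,0],[0,0,0.5,0,0,0],[0,0,0.5,0,0,0]]}}

```text
time_s: 16.57
tool_pos: [498.1, -206.1, 281.1]
orientation: [179.9, 0.0, 169.3]
contact_force: [-6.2, 6.8, 18.0]
gripper_width: 47.9
gripper_force: 30.0
```

```bash
python3 st.py
```

```text
16.57 nest x,y 2.43 0.39 bottom -0.13 ori [1.7993e+02 4.0000e-02 1.6932e+02] F nest -7.33 5.55 17.95 M [1.4 1.5 0.2] w 47.9
```

Call:
{"fn": "drive_tool", "kwargs": {"series": [[0,0,-0.5,0,0,0],[0,0,-1,0,0,0],[0,0,-1,0,0,0],[0,0,-1,0,0,0],[0,0,-1,0,0,0],[0,0,-1,0,0,0],[0,0,-1,0,0,0],[0,0,-1,0,0,0]], "hand": 0.5}}

```text
time_s: 17.23
tool_pos: [497.7, -206.3, 280.6]
orientation: [-180.0, -0.0, 169.3]
contact_force: [0.5, 0.0, -1.0]
gripper_width: 65.9
gripper_force: 0.0
```

```bash
python3 st.py
```

```text
17.23 nest x,y 2.12 0.09 bottom -0.56 ori [-1.800e+02 -1.000e-02  1.693e+02] F nest 0.46 0.1 -1.03 M [ 0.03  0.01 -0.04] w 65.9
```

Rack is home and released. Now lift clear, close the fingers, and go behind the open hold-down.

Call:
{"fn": "drive_tool", "kwargs": {"series": [[0,0,-8,0,0,0],[0,0,-25,0,0,0],[0,0,-50,0,0,0],[0,0,-80,0,0,0],[0,0,-110,0,0,0],[0,0,-140,0,0,0],[0,0,-170,0,0,0],[0,0,-200,0,0,0],[0,0,-225,0,0,0],[0,0,-245,0,0,0],[0,0,-245,0,0,0],[0,0,-245,0,0,0]]}}

```text
time_s: 18.23
tool_pos: [497.5, -206.5, 527.0]
orientation: [180.0, 0.1, 169.3]
contact_force: [-0.1, 0.4, -0.7]
gripper_width: 65.7
gripper_force: 0.0
```

Call:
{"fn": "drive_tool", "kwargs": {"series": [[-15,0,0,0,0,0],[-40,0,0,0,0,0],[-70,0,0,0,0,0],[-100,0,0,0,0,0],[-120,0,0,0,0,0],[-126,0,0,0,0,0],[-126,0,0,0,0,0],[-126,0,0,0,0,0],[-126,0,0,0,0,0],[-126,0,0,0,0,0]], "hand": -1, "squeeze": 10}}

```text
time_s: 19.07
tool_pos: [620.3, -229.9, 526.1]
orientation: [180.0, 0.0, 169.3]
contact_force: [-0.4, 0.1, -0.3]
gripper_width: 3.1
gripper_force: 0.0
```

```bash
python3 st.py; python3 - <<'E'
from h import *
im=bot.read_camera('scene')[90:250,110:310]; cv2.imwrite('pics/s4.png',cv2.resize(im,None,fx=3.7,fy=3.7,interpolation=2))
H=np.array([75.5,170]);s=122
for th in np.arange(1.7,-.01,-.1):
    C=H+s*np.array([-np.cos(th),np.sin(th)])+2.5*np.array([np.sin(th),np.cos(th)])
    print(round(th,2),(C+[10,182]).round(1))
E
```

```text
19.07 nest x,y 127.01 -0.53 bottom 244.89 ori [179.97   0.   169.26] F nest -0.44 0.0 -0.25 M [-0.    0.01  0.02] w 3.1
1.7 [103.7 472.7]
1.6 [ 91.6 473.9]
1.5 [ 79.4 473.9]
1.4 [ 67.2 472.6]
1.3 [ 55.3 470.2]
1.2 [ 43.6 466.6]
1.1 [ 32.4 461.9]
1.0 [ 21.7 456. ]
0.9 [ 11.6 449.1]
0.8 [  2.3 441.3]
0.7 [ -6.2 432.5]
0.6 [-13.8 422.9]
0.5 [-20.4 412.7]
0.4 [-25.9 401.8]
0.3 [-30.3 390.4]
0.2 [-33.6 378.7]
0.1 [-35.6 366.7]
-0.0 [-36.5 354.5]
```

View pics/s4.png

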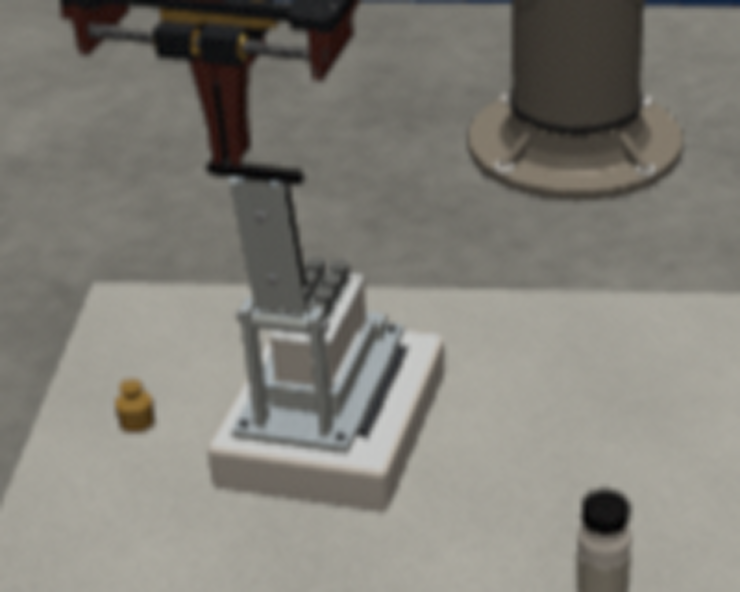

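```bash
python3 - <<'E'
from h import *
s=bot.observe(); print('tip',proj('scene',s['tool_pos']-[0,0,182]))
a=np.radians(-10.6); ex=np.array([np.cos(a),np.sin(a)]); ey=np.array([-ex[1],ex[0]]); c=np.array([495.6,-206.0])+1.5*ex-.65*ey
for y in(-36,36): print(proj('scene',np.r_[c+ex*(74+18.3)+ey*y,311]))
E
```

```text
tip [172.30481968 131.56580283]
[164.96902887 134.79621966]
[191.59153467 137.96899802]
```

Consistent with the model: the fingertips are on the hinge side of the handle. Lower behind it, then follow the arc.

Call:
{"fn": "drive_tool", "kwargs": {"series": [[0,0,15,0,0,0],[0,0,35,0,0,0],[0,0,48,0,0,0],[0,0,53,0,0,0],[0,0,53,0,0,0],[0,0,53,0,0,0]]}}

```text
time_s: 19.62
tool_pos: [621.4, -229.7, 473.5]
orientation: [180.0, 0.0, 169.3]
contact_force: [0.1, 0.1, 0.7]
gripper_width: 0.5
gripper_force: 0.0
```

Call:
{"fn": "drive_tool", "kwargs": {"series": [[5,0,0,0,0,0],[11,0,0,0,0,0],[15,0,0,0,0,0],[19,0,0,0,0,0],[23,0,0,0,0,0],[29,0,-0.5,0,0,0],[35.5,0,-1,0,0,0],[41.5,0,-1,0,0,0],[47.5,0,-1,0,0,0],[53.5,0,-0.5,0,0,0],[60,0,0.5,0,0,0],[60,0,0.5,0,0,0]]}}

```text
time_s: 20.62
tool_pos: [561.2, -218.3, 471.9]
orientation: [180.0, -0.1, 169.3]
contact_force: [0.7, -1.0, 1.1]
gripper_width: 0.2
gripper_force: 0.3
```

```bash
python3 st.py; python3 - <<'E'
from h import *
im=bot.read_camera('scene')[90:250,110:310]; cv2.imwrite('pics/s5.png',cv2.resize(im,None,fx=3.7,fy=3.7,interpolation=2))
E
```

```text
20.62 nest x,y 66.75 -0.07 bottom 190.68 ori [ 1.7996e+02 -9.0000e-02  1.6928e+02] F nest 0.85 -0.89 1.12 M [-0.11 -0.09 -0.05] w 0.2
```

View pics/s5.png

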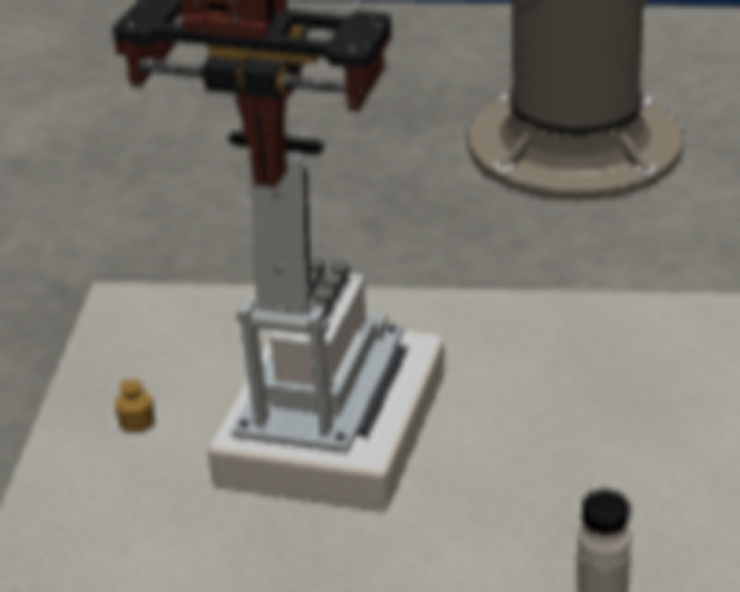

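The hold-down is tracking the fingers (handle at (275,143), fingers on its hinge side). Continue along the arc.

Call:
{"fn": "drive_tool", "kwargs": {"series": [[6,0,1,0,0,0],[12,0,2.5,0,0,0],[23.5,0,6,0,0,0],[34.5,0,10.5,0,0,0],[45,0,16.5,0,0,0],[55.5,0,23.5,0,0,0],[64.5,0,31.5,0,0,0],[73,0,40,0,0,0],[81,0,49.5,0,0,0],[87.5,0,60,0,0,0],[87.5,0,60,0,0,0],[87.5,0,60,0,0,0]]}}

```text
time_s: 21.67
tool_pos: [475.7, -202.0, 411.6]
orientation: [180.0, -0.2, 169.3]
contact_force: [0.7, 0.5, 0.1]
gripper_width: 0.5
gripper_force: 0.0
```

```bash
python3 st.py
```

```text
21.67 nest x,y -20.3 0.22 bottom 130.42 ori [179.98  -0.18 169.29] F nest 0.62 0.66 0.07 M [ 0.05 -0.02 -0.  ] w 0.5
```

Call:
{"fn": "drive_tool", "kwargs": {"series": [[3,0,5.5,0,0,0],[5.5,0,11,0,0,0],[8,0,16.5,0,0,0],[10,0,22,0,0,0],[12,0,28,0,0,0],[13,0,33.5,0,0,0],[14.5,0,39,0,0,0],[15,0,45,0,0,0]]}}

```text
time_s: 22.33
tool_pos: [461.7, -199.5, 366.7]
orientation: [180.0, -0.0, 169.3]
contact_force: [-0.0, -1.0, 2.6]
gripper_width: 0.4
gripper_force: 1.5
```

```bash
python3 st.py
```

```text
22.33 nest x,y -34.56 0.18 bottom 85.49 ori [ 1.800e+02 -1.000e-02  1.693e+02] F nest 0.17 -1.02 2.59 M [ 0.03  0.15 -0.  ] w 0.4
```

Call:
{"fn": "drive_tool", "kwargs": {"series": [[0.3,0,3,0,0,0],[0.6,0,6,0,0,0],[0.8,0,9,0,0,0],[0.9,0,10,0,0,0],[0.9,0,10,0,0,0],[0.9,0,10,0,0,0]]}}

```text
time_s: 22.83
tool_pos: [460.8, -199.2, 357.0]
orientation: [180.0, -0.0, 169.3]
contact_force: [-0.7, 0.6, 0.8]
gripper_width: 0.3
gripper_force: 0.0
```

```bash
python3 st.py
```

```text
22.83 nest x,y -35.45 0.26 bottom 75.79 ori [ 1.800e+02 -4.000e-02  1.693e+02] F nest -0.82 0.43 0.83 M [-0.01 -0.02  0.02] w 0.3
```

Final press in small steps.

Call:
{"fn": "drive_tool", "kwargs": {"series": [[0,0,0.7,0,0,0],[0,0,1.4,0,0,0],[0,0,2,0,0,0],[0,0,2,0,0,0],[0,0,2,0,0,0]]}}

```text
time_s: 23.25
tool_pos: [460.8, -199.3, 355.2]
orientation: [180.0, -0.0, 169.3]
contact_force: [-1.6, 1.3, 3.9]
gripper_width: 0.6
gripper_force: 2.0
```

```bash
python3 st.py
```

```text
23.25 nest x,y -35.45 0.2 bottom 74.04 ori [ 1.7999e+02 -3.0000e-02  1.6930e+02] F nest -1.77 0.95 3.91 M [ 0.17  0.49 -0.04] w 0.6
```

Call:
{"fn": "drive_tool", "kwargs": {"series": [[0,0,0.5,0,0,0],[0,0,1,0,0,0],[0,0,1,0,0,0],[0,0,1,0,0,0]]}}

```text
time_s: 23.58
tool_pos: [460.8, -199.3, 354.7]
orientation: [180.0, -0.0, 169.3]
contact_force: [-4.6, 2.0, 9.6]
gripper_width: 0.6
gripper_force: 5.1
```

```bash
python3 st.py
```

```text
23.58 nest x,y -35.42 0.14 bottom 73.51 ori [ 1.7997e+02 -3.0000e-02  1.6930e+02] F nest -4.9 1.17 9.63 M [0.4  1.05 0.01] w 0.6
```

Call:
{"fn": "drive_tool", "kwargs": {"series": [[0,0,0.5,0,0,0],[0,0,1,0,0,0],[0,0,1,0,0,0],[0,0,1,0,0,0]]}}

```text
time_s: 23.92
tool_pos: [460.8, -199.5, 354.5]
orientation: [179.9, -0.0, 169.3]
contact_force: [-7.0, 3.8, 18.7]
gripper_width: 0.5
gripper_force: 9.4
```

```bash
python3 st.py
```

```text
23.92 nest x,y -35.38 -0.01 bottom 73.33 ori [ 1.7994e+02 -1.0000e-02  1.6929e+02] F nest -7.55 2.42 18.7 M [0.64 1.69 0.03] w 0.5
```

Hard stop reached: 354.5, exactly as computed for shut. Back off straight up and check.

Call:
{"fn": "drive_tool", "kwargs": {"series": [[0,0,-3,0,0,0],[0,0,-10,0,0,0],[0,0,-30,0,0,0],[0,0,-60,0,0,0],[0,0,-90,0,0,0],[10,20,-110,0,0,0],[25,50,-120,0,0,0],[40,85,-120,0,0,0],[50,120,-120,0,0,0],[50,140,-120,0,0,0],[50,140,-120,0,0,0],[50,140,-120,0,0,0]]}}

```text
time_s: 24.92
tool_pos: [438.0, -51.6, 473.4]
orientation: [-180.0, 0.0, 169.5]
contact_force: [-0.7, 0.2, 0.5]
gripper_width: 0.4
gripper_force: 0.0
```

```bash
python3 st.py; python3 - <<'E'
from h import *
a=bot.read_camera('scene')[90:250,110:250]; b=bot.read_camera('top')[165:295,300:440]
f=lambda i: cv2.resize(i,(400,int(i.shape[0]*400/i.shape[1])),interpolation=2)
a,b=f(a),f(b); h=min(len(a),len(b)); cv2.imwrite('pics/end.png',np.hstack([a[:h],b[:h]]))
a=np.radians(-10.6); ex=np.array([np.cos(a),np.sin(a)]); ey=np.array([-ex[1],ex[0]]); c=np.array([495.6,-206.0])+1.5*ex-.65*ey
for th in(0,.1):
  for n,o in(('scene',(110,90)),('top',(300,165))): print(th,n,(proj(n,np.r_[c+ex*(74-142*np.cos(th)),170+142*np.sin(th)])-o)*400/140)
E
```

```text
24.92 nest x,y -85.06 141.14 bottom 192.21 ori [-1.7999e+02  4.0000e-02  1.6946e+02] F nest -0.77 0.03 0.46 M [ 0.   -0.   -0.02] w 0.4
0 scene [259.93543554 170.9603159 ]
0 top [167.19075956 285.71491857]
0.1 scene [258.77387213 159.98505051]
0.1 top [171.54000107 285.19907302]
```

View pics/end.png

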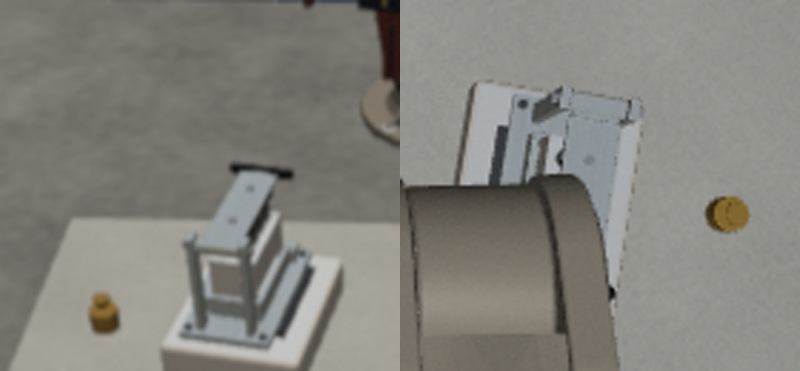

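The handle is seen at (261,172) in the scene crop, against (260,171) predicted for shut. The bar lies level over the caps, the rack is in the nest, and the robot is clear.

```bash
python3 -c "
from workcell import bot
print(bot.finish_job())"
```

```text
the job is handed in; nothing more can be done
None
```

The rack is fully home on the nest floor, the hold-down is shut over the caps, and the robot is clear of everything; I handed the job in at about 25 s, and no verdict came back.

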